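# Load the rock cores into the V-block bench and start the scan

## Robot

A 6-joint arm with a two-finger parallel gripper is mounted at the origin on the work surface. World frame = base frame: x ahead of the robot, y to its left, z up, the work surface at z = 0. Lengths are in m, angles in rad, forces in N, time in s.
With the tool pointing down it reaches from about 0.275 to 0.875 m from the base axis. Payload 12.5 kg.
Tool frame: the origin (TCP) lies at the very end of the fingers, on their centre line; the grasp point (between the pads) lies 19 mm behind it; z points along the fingers, y is the line along which they close (so a half turn about z gives the same grasp; the last joint's range is limited). The gripper opens to 85 mm and grips with 20 to 120 N. Pads are 22 mm wide; open, the fingers measure 114 mm over their backs; the gripper's body (76 mm by 85 mm) begins 54 mm behind the grasp point. The pads swing forward as they close: fully open they stand 13 mm farther back than shut.
Start: joints at [1.152, 0.351, 1.652, -0, 1.139, -0.085], TCP at [0.18, 0.52, 0.231] pointing down, gripper open.
Joint ranges: [-2.75, 2.75], [-0.79, 2.1], [0.01, 2.65], [-1.57, 4.71], [0.07, 3.14], [-2.87, 2.87]. Speed limits (rad/s): [2.22, 2.22, 2.79, 3.14, 3.14, 3.14].

## Interface

Orientations are given as a 3x3 rotation matrix whose columns are the frame's x, y, z axes.
In Python, from bench import manip gives the robot as it stands. Calls block until the motion is done:
- manip.move_ptp(position, orientation): joint-space move of the TCP to a pose.
- manip.move_l(position, attitude=None, max_speed=0.15): straight line of the TCP; attitude=None keeps the orientation; max_speed is the mean speed in m/s.
- manip.move_j(angles): joint-space move.
- manip.set_gripper(opening, effort=None): opening from 0.0 (shut) to 1.0 (fully open); effort is the grip in N (None keeps the last); returns when the fingers have stopped.
- manip.dwell(seconds).
- manip.inverse_kinematics(position, orientation): joint angles nearest the present ones, or None.
- manip.grab_frame(name): name is "side" or "top" or "wrist"; returns (picture, depth): 400x640x3 uint8, red, green, blue; 400x640 float32, m along the optical axis (not along the pixel's ray), 0 where there is no reading.
- manip.get_calibration(name): a dict with "camera_matrix" (3x3 intrinsics, pixels), "R" (3x3) and "t" (3): a world point X has camera coordinates R X + t. Camera axes: x right, y down, z forward; pixel columns grow to the right and rows downward; lengths in m; the calibration is good to about 2 mm. A picture is of the moment at which its call begins: read the wrist's pose just before it. get_calibration takes no time and is no camera call; for the wrist camera it gives the pose at the moment of the call.
A pose or a line that the arm cannot do raises manip.Unreachable and nothing moves.
- manip.sign_off(): hands the job in; it is judged then, once.
Trained networks look in the newest picture that a camera, given by its name, has taken for a name from the list of things; names that differ only in an ending like _2 or _b are one class to them, and where a whole thing is asked for, a point or a joint stands for the part that bears it (a point fixed in the world has none). Each returns a list of dicts, best first, with "confidence" (0 to 1); they miss things now and then, are a little off and sometimes report something else, mostly with a low value. They report only what shows in the picture. A call takes as long as a camera call. They do not tell look-alikes from the thing itself.
- manip.look_for(camera, name): "at" ([x, y, z] in m, in world coordinates, good to about 4 mm: the middle of the surface that is visible of it).
Readings, each from a call of its own:
- manip.current_time(): time.
- manip.current_qpos(): joint angles.
- manip.current_joint_vel(): joint speeds.
- manip.current_joint_torque(): joint torques, N m.
- manip.current_ee_pos(): TCP position.
- manip.current_tcp_rot(): TCP orientation.
- manip.current_force(): force on the tool from outside, world axes, zero at the start.
- manip.current_ft_torque(): the same for the moment, N m.
- manip.current_grip_width(): opening from 0.0 (shut) to 1.0 (fully open).
- manip.current_grip_force(): force on a finger pad.
Only numpy, scipy, OpenCV 4.12 (cv2) and the standard library are available. Lean on these libraries where they do the work, as an engineer would, in place of code of your own. Each camera call takes 0.05 s, during which the arm holds its last target. There are 200 camera calls.

## Task

Unstack the rock cores and lay each one in a V of its own on the V-block bench so that it rests centred and straight in the notches; set the three blue spacer plates aside, upright on their rails, in one neat pile in the middle of the black mat with their long sides along the mat's. When every core is seated and let go, press the push buttons fully down and release them one at a time: blue (clamp), then yellow (lamp), then green (scan). Press no button while a core is still out of its V, and leave the hand lens and the dark disc where they are.

Things in the scene. Friction and masses are not known exactly. Their poses are not given: they have to be found in the camera images.
- core0_mid (a point): Centre of the grey rock core (may be absent): round stone barrel, 34 mm diameter, 96 mm long, between two black square end caps (42 x 42 x 12 mm, plus a 4 mm nub each end). x runs along the barrel. On its caps the centre is 21 mm above the support. 0.24 kg. Grip it across the barrel, between the caps. If present it starts on the wooden store board, under the lowest spacer plate.
- core1_mid (a point): Centre of the tan rock core (may be absent): round stone barrel, 34 mm diameter, 96 mm long, between two black square end caps (42 x 42 x 12 mm, plus a 4 mm nub each end). x runs along the barrel. On its caps the centre is 21 mm above the support. 0.24 kg. Grip it across the barrel, between the caps. If present it starts lying on top of spacer plate 0.
- core2_mid (a point): Centre of the red-brown rock core (may be absent): round stone barrel, 34 mm diameter, 96 mm long, between two black square end caps (42 x 42 x 12 mm, plus a 4 mm nub each end). x runs along the barrel. On its caps the centre is 21 mm above the support. 0.24 kg. Grip it across the barrel, between the caps. If present it starts lying on top of spacer plate 1.
- core3_mid (a point): Centre of the dark green-grey rock core (may be absent): round stone barrel, 34 mm diameter, 96 mm long, between two black square end caps (42 x 42 x 12 mm, plus a 4 mm nub each end). x runs along the barrel. On its caps the centre is 21 mm above the support. 0.24 kg. Grip it across the barrel, between the caps. If present it starts lying on top of spacer plate 2.
- plate0_mid (a point): Spacer plate (lowest at the start): centre of its blue board, 164 (x) x 64 (y) x 6 mm (z up), on two white end rails (50 tall, 10 thick, 60 mm wide) under its short ends, like a bridge; this point is 53 mm above what it stands on, 3 mm below its top. It bridges the core below and carries the next core and plate. 0.14 kg. Grip it across its width at the middle.
- plate1_mid (a point): Spacer plate (middle at the start): centre of its blue board, 164 (x) x 64 (y) x 6 mm (z up), on two white end rails (50 tall, 10 thick, 60 mm wide) under its short ends, like a bridge; this point is 53 mm above what it stands on, 3 mm below its top. It bridges the core below and carries the next core and plate. 0.14 kg. Grip it across its width at the middle.
- plate2_mid (a point): Spacer plate (uppermost at the start): centre of its blue board, 164 (x) x 64 (y) x 6 mm (z up), on two white end rails (50 tall, 10 thick, 60 mm wide) under its short ends, like a bridge; this point is 53 mm above what it stands on, 3 mm below its top. It bridges the core below and carries the next core and plate. 0.14 kg. Grip it across its width at the middle.
- store: Fixed pale wooden board 200 (x) x 110 (y) x 10 mm on which the stack of cores and spacer plates starts; origin at the centre of its underside, on the table. May be on the left or the right of the table.
- mat: Fixed black rubber mat 200 (x) x 110 (y) x 4 mm with a grey rectangle in the middle, on the other side of the table; the spacer plates are to be piled here, their long sides along its long sides (its x). Origin at the centre of its underside, on the table.
- vbench: Fixed V-block bench: aluminium base 130 (x) x 318 (y) x 12 mm, origin under its centre; two steel bars (10 mm thick, 56 mm clear between them) along its y, tops 59 mm above the table, have four pairs of 90 degree V notches 72 mm apart. A core lies along x across both bars, caps outside them with 10 mm of play either way, leaving the middle clear for fingers.
- v0 (a point): Where the centre of a core lies when it is seated in V number 0 (counted from the bench's -y end); 58 mm above the table, midway between the two bars; x is the direction of the V, y across it, z up. The V is about 50 mm wide at its mouth.
- v1 (a point): Where the centre of a core lies when it is seated in V number 1 (counted from the bench's -y end); 58 mm above the table, midway between the two bars; x is the direction of the V, y across it, z up. The V is about 50 mm wide at its mouth.
- v2 (a point): Where the centre of a core lies when it is seated in V number 2 (counted from the bench's -y end); 58 mm above the table, midway between the two bars; x is the direction of the V, y across it, z up. The V is about 50 mm wide at its mouth.
- v3 (a point): Where the centre of a core lies when it is seated in V number 3 (counted from the bench's -y end); 58 mm above the table, midway between the two bars; x is the direction of the V, y across it, z up. The V is about 50 mm wide at its mouth.
- blue_top (a point): Centre of the top face of the blue push button: round, 36 mm in diameter, 36 mm above the table when up, in a loose white round pod (64 mm in diameter, 26 mm high, 0.35 kg) that stands on the table.
- blue (a joint): Travel of the blue button: 0 up, 0.006 m fully down, which takes 5 N; it springs back up when let go. It counts as pressed beyond 0.004.
- yellow_top (a point): Centre of the top face of the yellow push button: round, 36 mm in diameter, 36 mm above the table when up, in a loose white round pod (64 mm in diameter, 26 mm high, 0.35 kg) that stands on the table.
- yellow (a joint): Travel of the yellow button: 0 up, 0.006 m fully down, which takes 5 N; it springs back up when let go. It counts as pressed beyond 0.004.
- green_top (a point): Centre of the top face of the green push button: round, 36 mm in diameter, 36 mm above the table when up, in a loose white round pod (64 mm in diameter, 26 mm high, 0.35 kg) that stands on the table.
- green (a joint): Travel of the green button: 0 up, 0.006 m fully down, which takes 5 N; it springs back up when let go. It counts as pressed beyond 0.004.
- loupe: Bystander: black hand lens 48 mm in diameter, 12 mm thick, with a red handle reaching 96 mm towards its -x; origin at the centre of the underside of the lens.
- lenscap: Bystander: dark round microscope stage disc 64 mm in diameter, 12 mm thick; origin at the centre of its underside.
There are look-alikes about, which are no part of the job. What is shaped like the part that bears yellow_top but purple or red is not meant.

How it is judged:
On the way, in this order (a step that is already met when the one before it is completed fails the run):
1. every core present rests in a V and is let go (z of core0_mid in the frame of vbench between 0.054 and 0.062 m and x of core0_mid in the frame of vbench between -0.012 and 0.012 m and y of core0_mid in the frame of vbench between -0.115 and 0.115 m and angle between the x axis of each of core0_mid, core1_mid, core2_mid, core3_mid and the x axis of vbench, either way round below 0.06 rad and z of core1_mid in the frame of vbench between 0.054 and 0.062 m and x of core1_mid in the frame of vbench between -0.012 and 0.012 m and y of core1_mid in the frame of vbench between -0.115 and 0.115 m and z of core2_mid in the frame of vbench between 0.054 and 0.062 m and x of core2_mid in the frame of vbench between -0.012 and 0.012 m and y of core2_mid in the frame of vbench between -0.115 and 0.115 m and z of core3_mid in the frame of vbench between 0.054 and 0.062 m and x of core3_mid in the frame of vbench between -0.012 and 0.012 m and y of core3_mid in the frame of vbench between -0.115 and 0.115 m and contact force between each of core0, core1, core2, core3 and the fingers below 0.1 N), for 0.2 s.
2. the blue button is pressed, with the others up (value of joint blue above 0.004 m and value of joint each of yellow, green below 0.002 m), for 0.05 s.
3. the yellow button is pressed, with the others up (value of joint yellow above 0.004 m and value of joint each of blue, green below 0.002 m), for 0.05 s.
4. the green button is pressed, with the others up (value of joint green above 0.004 m and value of joint each of blue, yellow below 0.002 m), for 0.05 s.
At the end, for the whole second after the job is handed in: Every core present is seated in a V (centre 54 to 62 mm above the table, within 12 mm of mid-bench along it, axis within 0.06 rad); the three plates are piled upright on the mat (within 25 mm of its centre, tilt under 0.08 rad, long sides within 0.2 rad of its own); all at rest, buttons up (z of core0_mid in the frame of vbench between 0.054 and 0.062 m and x of core0_mid in the frame of vbench between -0.012 and 0.012 m and y of core0_mid in the frame of vbench between -0.115 and 0.115 m and angle between the x axis of each of core0_mid, core1_mid, core2_mid, core3_mid and the x axis of vbench, either way round below 0.06 rad and z of core1_mid in the frame of vbench between 0.054 and 0.062 m and x of core1_mid in the frame of vbench between -0.012 and 0.012 m and y of core1_mid in the frame of vbench between -0.115 and 0.115 m and z of core2_mid in the frame of vbench between 0.054 and 0.062 m and x of core2_mid in the frame of vbench between -0.012 and 0.012 m and y of core2_mid in the frame of vbench between -0.115 and 0.115 m and z of core3_mid in the frame of vbench between 0.054 and 0.062 m and x of core3_mid in the frame of vbench between -0.012 and 0.012 m and y of core3_mid in the frame of vbench between -0.115 and 0.115 m and horizontal distance between each of plate0_mid, plate1_mid, plate2_mid and mat below 0.025 m and angle between each of plate0_mid, plate1_mid, plate2_mid's own z axis and vertical below 0.08 rad and angle between the x axis of each of plate0_mid, plate1_mid, plate2_mid and the x axis of mat, either way round below 0.2 rad and linear speed of each of plate0, plate1, plate2, core0, core1, core2, core3 below 0.02 m/s and value of joint each of blue, yellow, green below 0.002 m); the robot touches nothing.
It fails at once if a button is pressed while a core is out of its V (value of joint any of blue, yellow, green above 0.004 m and (not (z of core0_mid in the frame of vbench between 0.054 and 0.062 m and x of core0_mid in the frame of vbench between -0.012 and 0.012 m and y of core0_mid in the frame of vbench between -0.115 and 0.115 m and angle between the x axis of core0_mid and the x axis of vbench, either way round below 0.06 rad) or not (z of core1_mid in the frame of vbench between 0.054 and 0.062 m and x of core1_mid in the frame of vbench between -0.012 and 0.012 m and y of core1_mid in the frame of vbench between -0.115 and 0.115 m and angle between the x axis of core1_mid and the x axis of vbench, either way round below 0.06 rad) or not (z of core2_mid in the frame of vbench between 0.054 and 0.062 m and x of core2_mid in the frame of vbench between -0.012 and 0.012 m and y of core2_mid in the frame of vbench between -0.115 and 0.115 m and angle between the x axis of core2_mid and the x axis of vbench, either way round below 0.06 rad) or not (z of core3_mid in the frame of vbench between 0.054 and 0.062 m and x of core3_mid in the frame of vbench between -0.012 and 0.012 m and y of core3_mid in the frame of vbench between -0.115 and 0.115 m and angle between the x axis of core3_mid and the x axis of vbench, either way round below 0.06 rad))).
It fails at once if two buttons are pressed at once (value of joint each of blue, yellow above 0.004 m or value of joint each of yellow, green above 0.004 m or value of joint each of blue, green above 0.004 m).
It fails at once if a bystander is knocked away from its place (60 mm) (distance of any of loupe, lenscap from where it was at the start of the episode above 0.06 m).
Of core0, core1, core2, core3 only 2 to 4 are there at a start; the rules pass over those that are not, and their reading is None.
At some moment in a run one of pod_blue, pod_yellow, pod_green may be knocked a few centimetres aside while the robot is not near it.
Once in a run the grip may slacken for a moment while it holds something.
It also fails if it takes over 210 s, if anything falls off the work surface, if the arm or the gripper's body presses on something with over 40 N, if the wrist force passes 120 N, or if a joint passes its speed limit or range.

## Working session

There is one attempt and no reset: what is moved stays moved. The work goes in short steps, each a Python script; the robot and the scene stay as the last script left them, time stands still between calls to the robot, and variables do not carry over. Pictures are saved under pics/ and viewed, at most 14 in all, crops included, and the job is handed in when it is done.

```bash
ls; mkdir -p pics; python3 - <<'E'
from bench import manip
import cv2,numpy as np
for c in("top","side"):
    im,d=manip.grab_frame(c); cv2.imwrite(f"pics/{c}0.png",im[...,::-1]); np.savez(f"pics/{c}0.npz",im=im,d=d,**manip.get_calibration(c))
    for n in ["core0_mid","core1_mid","core2_mid","core3_mid","plate0_mid","plate1_mid","plate2_mid","store","mat","vbench","blue_top","yellow_top","green_top","loupe","lenscap"]:
        print(c,n,[(np.round(r["at"],3).tolist(),round(r["confidence"],2)) for r in manip.look_for(c,n)][:4])
print(manip.current_time())
E
```

```text
pics
top core0_mid []
top core1_mid []
top core2_mid [([0.658, 0.015, 0.011], 0.21)]
top core3_mid [([0.52, -0.364, 0.214], 0.94)]
top plate0_mid [([0.521, -0.333, 0.061], 0.61)]
top plate1_mid [([0.518, -0.344, 0.127], 0.8)]
top plate2_mid [([0.51, -0.356, 0.182], 0.88)]
top store [([0.497, -0.33, 0.004], 0.78), ([0.469, 0.002, 0.036], 0.48), ([0.508, -0.355, 0.178], 0.22)]
top mat [([0.479, 0.343, 0.004], 0.96), ([0.475, -0.107, 0.034], 0.64), ([0.656, 0.02, 0.013], 0.21)]
top vbench [([0.659, 0.013, 0.009], 0.73), ([0.465, 0.01, 0.039], 0.73)]
top blue_top [([0.658, 0.019, 0.014], 0.57), ([0.469, 0.098, 0.033], 0.16)]
top yellow_top [([0.476, -0.102, 0.033], 0.69)]
top green_top [([0.471, 0.097, 0.033], 0.49)]
top loupe [([0.488, 0.197, 0.013], 0.82)]
top lenscap [([0.52, -0.336, 0.061], 0.7), ([0.467, 0.008, 0.04], 0.54)]
side core0_mid [([0.512, -0.342, 0.035], 0.69), ([0.484, 0.198, 0.016], 0.64)]
side core1_mid [([0.526, -0.348, 0.09], 0.63), ([0.47, 0.105, 0.036], 0.29)]
side core2_mid [([0.52, -0.348, 0.149], 0.58)]
side core3_mid [([0.52, -0.359, 0.211], 0.95)]
side plate0_mid [([0.521, -0.338, 0.063], 0.64)]
side plate1_mid [([0.657, 0.044, 0.011], 0.25)]
side plate2_mid [([0.517, -0.348, 0.18], 0.57)]
side store [([0.517, -0.33, 0.011], 0.65), ([0.524, -0.349, 0.088], 0.3)]
side mat [([0.471, 0.355, 0.005], 0.88)]
side vbench [([0.66, 0.045, 0.009], 0.64)]
side blue_top []
side yellow_top [([0.581, -0.21, 0.04], 0.61), ([0.343, -0.146, 0.037], 0.52), ([0.472, -0.106, 0.042], 0.5)]
side green_top []
side loupe [([0.486, 0.2, 0.016], 0.9), ([0.466, 0.012, 0.034], 0.22)]
side lenscap [([0.453, -0.196, 0.011], 0.55)]
1.6
```

View pics/top0.png

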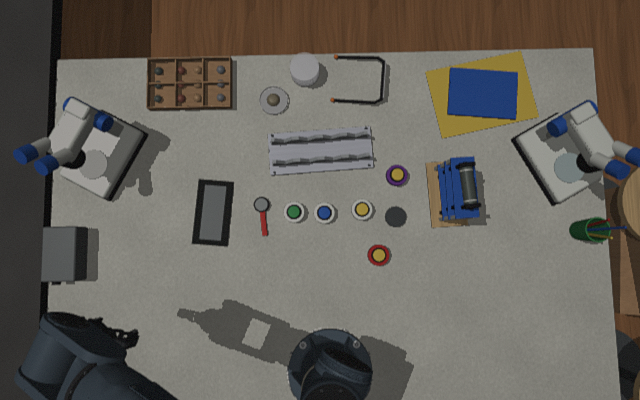

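View pics/side0.png

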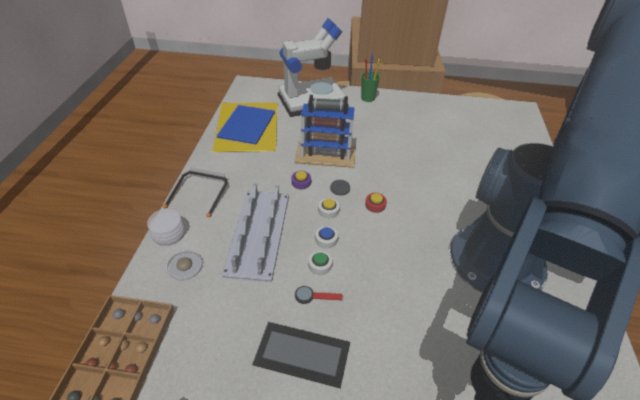

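The top picture shows the stack at (462,190) and the bench at (320,150). The mat is at (212,212), the loupe at (262,205) and the disc at (395,216). Yellow candidates are the white pod (362,210), the purple pod (397,175) and the red pod (379,255). The white one is meant. The blue sheet at (483,93) and the white and grey objects at the back aren't plates. I'll check the stack and pods in a close crop and measure from depth.

```bash
cat > h.py <<'E'
from bench import manip
import cv2,numpy as np
from bench import manip as m
def cloud(im,d,c):
    K,R,t=c["camera_matrix"],np.array(c["R"]),np.array(c["t"]); K=np.array(K)
    v,u=np.mgrid[:d.shape[0],:d.shape[1]]
    P=np.stack([(u-K[0,2])/K[0,0]*d,(v-K[1,2])/K[1,1]*d,d],-1)
    W=(P-t)@R; W[d<=0]=np.nan
    return W
def snap(cam,save=None):
    c=m.get_calibration(cam); im,d=m.grab_frame(cam)
    if save: cv2.imwrite(f"pics/{save}.png",im[...,::-1])
    return im,cloud(im,d,c)
def rect(pts):
    """minAreaRect -> centre, long, short, yaw of the long side in (-pi/2,pi/2]"""
    (x,y),(w,h),a=cv2.minAreaRect((pts*1000).astype(np.float32))
    a=np.radians(a)
    if w<h: w,h,a=h,w,a+np.pi/2
    a=(a+np.pi/2)%np.pi-np.pi/2
    return np.array([x,y])/1000,w/1000,h/1000,a
def big(mask):
    mask=cv2.morphologyEx(mask.astype(np.uint8),cv2.MORPH_OPEN,np.ones((3,3),np.uint8))
    n,l,s,_=cv2.connectedComponentsWithStats(mask)
    return l==1+np.argmax(s[1:,4]) if n>1 else mask>0
def box(W,x0,x1,y0,y1,z0,z1):
    with np.errstate(invalid='ignore'):
        return (W[...,0]>x0)&(W[...,0]<x1)&(W[...,1]>y0)&(W[...,1]<y1)&(W[...,2]>z0)&(W[...,2]<z1)
def rot(yaw):
    """tool down, closing axis y across the direction yaw"""
    c,s=np.cos(yaw),np.sin(yaw)
    return np.array([[c,s,0],[s,-c,0],[0,0,-1.]])
E
python3 - <<'E'
from h import *
z=np.load("pics/top0.npz");W=cloud(z["im"],z["d"],z)
def show(n,b):
    k=big(b); r=rect(W[k][:,:2]); print(n,k.sum(),np.round(r[0],4),np.round(r[1:],4),"z",np.round(np.median(W[k][:,2]),4))
show("benchbase",box(W,.55,.8,-.2,.2,.007,.09))
show("mat",box(W,.35,.62,.25,.45,.001,.02)&(z["im"].max(-1)<140))
show("stack",box(W,.38,.68,-.46,-.2,.02,.3))
show("core",box(W,.38,.68,-.5,-.2,.185,.3))
g=W[box(W,.35,.45,-.1,.1,-.03,.03)];print("table",np.nanmedian(g[:,2]))
print(manip.get_calibration("wrist"),manip.current_tcp_rot())
s=cv2.imread("pics/side0.png")[80:260,250:400];cv2.imwrite("pics/c0.png",cv2.resize(s,None,fx=3.3,fy=3.3,interpolation=2))
E
```

```text
benchbase 3984 [0.6639 0.0168] [ 0.3176  0.1307 -1.5104] z 0.0131
mat 834 [0.4957 0.3471] [ 0.1722  0.1056 -0.1486] z 0.0044
stack 2292 [ 0.5222 -0.3655] [0.1662 0.0715 0.0455] z 0.1771
core 694 [ 0.5231 -0.3692] [0.1256 0.0408 0.0911] z 0.2135
table -0.0005126269203289173
{'camera_matrix': array([[281.28714474,   0.        , 320.54558981],
       [  0.        , 281.28714474, 195.93412453],
       [  0.        ,   0.        ,   1.        ]]), 'R': array([[ 3.28013169e-01,  9.44673144e-01,  1.10231730e-04],
       [ 9.03982118e-01, -3.13918143e-01,  2.90295936e-01],
       [ 2.74269378e-01, -9.51212423e-02, -9.56936914e-01]]), 't': array([-0.54962754, -0.03687208,  0.37753826])} [[-9.44800682e-01  3.27645648e-01 -2.49528998e-05]
 [ 3.27645649e-01  9.44800681e-01 -3.31233098e-05]
 [ 1.27228085e-05 -3.94706347e-05 -9.99999999e-01]]
```

View pics/c0.png

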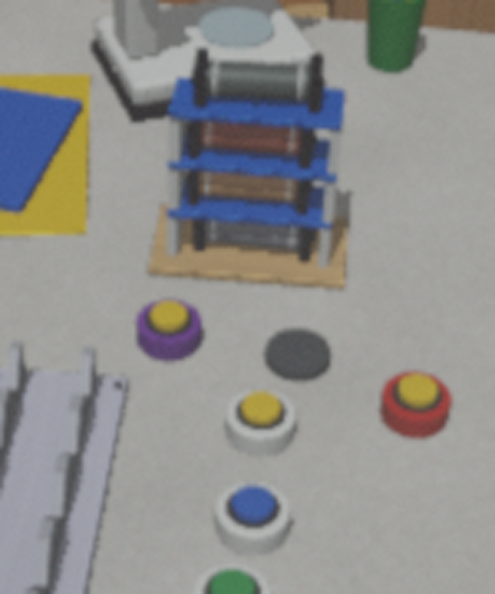

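The crop shows all four cores in the stack. The white-pod yellow button is at (262,410) in the crop, with the purple and red look-alikes apart from it. Next I'll measure the mat, bench and stack with the wrist camera.

```bash
python3 - <<'E'
from h import *
c=m.get_calibration("wrist");R=np.array(c["R"]);T=np.array(m.current_tcp_rot());p=np.array(m.current_ee_pos())
o=T.T@(-R.T@np.array(c["t"])-p);f=T.T@R[2]
print(o,f)
open("h.py","a").write(f"""
O=np.array({o.tolist()});F=np.array({f.tolist()})
def pose(p,yaw):
    best=None
    for y in (yaw,yaw+np.pi):
        q=m.inverse_kinematics(list(p),rot(y))
        if q is not None and (best is None or abs(q[5])<abs(best[0][5])): best=(q,rot(y))
    return best
def go(p,yaw):
    b=pose(p,yaw); 
    if b is None: raise m.Unreachable(str(p))
    m.move_ptp(list(p),b[1])
def view(target,yaw,d=0.3):
    R_=rot(yaw+np.pi)
    p=np.array(target)-R_@(O+d*F)
    m.move_ptp(list(p),R_)
""")
E
python3 - <<'E'
from h import *
def show(n,W,b):
    k=big(b); r=rect(W[k][:,:2]); print(n,k.sum(),np.round(r[0],4),np.round(r[1:],4),"z",np.round(np.median(W[k][:,2]),4))
t0=m.current_time()
view([.485,.347,0],-.13,.36);print(m.current_time()-t0,m.current_ee_pos(),m.current_qpos())
im,W=snap("wrist","w_mat");show("mat",W,box(W,.33,.64,.24,.46,-.01,.02)&(im.max(-1)<150)&(np.ptp(im,-1)<40)); 
show("mat z",W,box(W,.33,.64,.24,.46,.002,.02))
view([.66,.017,.03],.06,.4)
im,W=snap("wrist","w_bench");show("base",W,box(W,.55,.8,-.2,.2,.006,.09));show("hi",W,box(W,.55,.8,-.2,.2,.03,.09))
print(np.nanmin(W[box(W,.55,.8,-.2,.2,.006,.09)],0))
view([.52,-.36,.2],.06,.22)
im,W=snap("wrist","w_stack");show("core",W,box(W,.4,.68,-.46,-.25,.19,.3));show("core_top",W,box(W,.4,.68,-.46,-.25,.209,.3))
show("plate",W,box(W,.4,.68,-.46,-.25,.168,.187));print(m.current_time()-t0,m.current_ee_pos())
cv2.imwrite("pics/w3.png",np.hstack([cv2.resize(cv2.imread(f"pics/w_{n}.png"),(266,166)) for n in("mat","bench","stack")]))
E
```

```text
[ 0.07405775 -0.00036948 -0.14076285] [-2.90308131e-01  3.03245431e-05  9.56933220e-01]
1.225 [0.45426283 0.35198365 0.2038531 ] [ 5.78109135e-01  4.24153841e-01  1.61531334e+00  2.42923981e-04
  1.10202512e+00 -8.63223618e-01]
mat 14268 [0.4744 0.3197] [ 0.2025  0.1692 -0.1015] z 0.002
mat z 30 [0.5067 0.3562] [0.0124 0.0056 0.887 ] z 0.0024
base 17871 [0.6595 0.016 ] [ 0.3182  0.1299 -1.5171] z 0.0105
hi 2358 [0.6926 0.0182] [ 0.2878  0.0113 -1.5147] z 0.0458
[ 0.55018891 -0.19995228  0.00601287]
core 7521 [ 0.5166 -0.3713] [0.1235 0.0419 0.0824] z 0.2129
core_top 5855 [ 0.5184 -0.3712] [0.1198 0.0418 0.0824] z 0.2136
plate 5035 [ 0.5175 -0.3694] [0.164  0.064  0.0378] z 0.176
4.225 [ 0.53082998 -0.35790566  0.26982463]
```

View pics/w3.png

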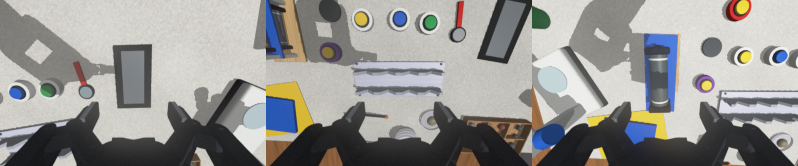

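The wrist views show the mat, bench and stack clear of obstacles, and wrist and top estimates agree within 5 mm. Next I'll pick core3 and put it in V0.

```bash
cat >> h.py <<'E'
B=np.array([.6615,.0165]);BY=.057
def V(k): return B+(k-1.5)*.072*np.array([-np.sin(BY),np.cos(BY)])
def st(s): print(s,"w",round(m.current_grip_width(),3),"F",round(m.current_grip_force(),1),"t",round(m.current_time(),1),"f",np.round(m.current_force(),1))
def pick(xy,yaw,z,effort,clear):
    m.set_gripper(1.0,effort)
    go([*xy,max(z+.07,.2)],yaw)
    m.move_l([*xy,z+.02],max_speed=.3); m.move_l([*xy,z],max_speed=.08)
    m.set_gripper(0.0,effort); st("gripped")
    m.move_l([*xy,clear],max_speed=.2); st("lifted")
def place(xy,yaw,z,clear,opening):
    go([*xy,clear],yaw); st("over")
    m.move_l([*xy,z+.03],max_speed=.25); st("low"); m.move_l([*xy,z],max_speed=.05); st("down")
    m.set_gripper(opening); m.dwell(.2); st("open")
    m.move_l([*xy,clear],max_speed=.3)
E
python3 - <<'E'
from h import *
pick([.5195,-.3705],.083,.182,50,.31)
place(V(0),BY,.0425,.25,.62)
view([.52,-.36,.18],.05,.25)
im,W=snap("wrist","w_s1")
k=big(box(W,.4,.68,-.46,-.25,.165,.19)&(im[...,2]>im[...,0]+30));print([np.round(x,4) for x in rect(W[k][:,:2])])
im,W=snap("top","t1")
k=big(box(W,.4,.68,-.46,-.25,.165,.19));print([np.round(x,4) for x in rect(W[k][:,:2])])
k=big(box(W,.55,.8,-.17,-.03,.05,.1));print([np.round(x,4) for x in rect(W[k][:,:2])],np.percentile(W[k][:,2],95),V(0))
z=np.load("pics/top0.npz");W=cloud(z["im"],z["d"],z)
k=big(cv2.morphologyEx((box(W,.33,.64,.24,.46,-.01,.03)&(z["im"].max(-1)<75)).astype(np.uint8),cv2.MORPH_CLOSE,np.ones((3,3))));print("mat",[np.round(x,4) for x in rect(W[k][:,:2])])
cv2.imwrite("pics/t1c.png",cv2.resize(cv2.imread("pics/t1.png")[100:270,180:500],None,fx=2.4,fy=2.4))
E
```

```text
gripped w 0.383 F 49.8 t 9.9 f [-0.6 -0.9  3.5]
lifted w 0.384 F 49.8 t 10.7 f [-0.7  0.1 -2. ]
over w 0.38 F 49.8 t 11.9 f [ 0.6 -0.1 -1.9]
low w 0.38 F 49.8 t 12.8 f [-0.2 -0.7 -1.8]
down w 0.375 F 49.7 t 13.5 f [-0.9 -0.3 -2.7]
open w 0.62 F 0.0 t 14.1 f [-0.7  0.3  0. ]
[array([ 0.5177, -0.3695]), np.float64(0.1639), np.float64(0.064), np.float64(0.0386)]
[array([ 0.5623, -0.3661]), np.float64(0.0825), np.float64(0.0638), np.float64(0.0462)]
[array([ 0.6672, -0.0793]), np.float64(0.123), np.float64(0.0869), np.float64(0.1281)] 0.07980609708992296 [ 0.66765267 -0.0913246 ]
mat [array([0.4776, 0.3475]), np.float64(0.1978), np.float64(0.11), np.float64(-0.1046)]
```

View pics/t1c.png

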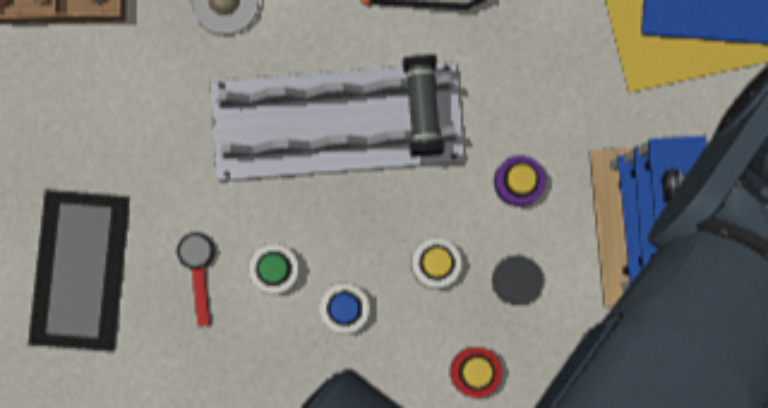

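Core3 sits in V0 at crop (423,105). The blue pod has already been moved, to crop (345,308). Next is plate2 to the mat, then core2.

```bash
cat >> h.py <<'E'
MAT=[.4755,.347];MY=-.105
OFF=np.array([.0018,.0008])
def see_plate(z):
    view([.519,-.36,z],.05,.26)
    im,W=snap("wrist"); k=big(box(W,.4,.66,-.46,-.25,z-.012,z+.014)&(im[...,2]>im[...,0].astype(int)+30)); r=rect(W[k][:,:2]); print("plate",k.sum(),np.round(r[0],4),np.round(r[1:],3),np.median(W[k][:,2]));return r
def see_core(zc):
    view([.519,-.36,zc],.05,.26)
    im,W=snap("wrist"); k=big(box(W,.4,.66,-.46,-.25,zc-.008,zc+.03)); r=rect(W[k][:,:2]); print("core",k.sum(),np.round(r[0],4),np.round(r[1:],3),np.median(W[k][:,2]));return r
def ok(r,L,S): return abs(r[1]-L)<.01 and abs(r[2]-S)<.008
E
python3 - <<'E'
from h import *
pick([.5195,-.3685],.039,.158,40,.31)
place(MAT,MY,.041,.31,1.0)
r=see_core(.143)
if ok(r,.124,.042):
    pick(r[0]+OFF+[.001,0],r[3],.143-.017,50,.28)
    place(V(1),BY,.0425,.25,.62)
    see_plate(.122)
im,W=snap("top","t2")
k=big(box(W,.35,.6,.24,.46,.045,.08));print("matplate",[np.round(x,4) for x in rect(W[k][:,:2])],np.median(W[k][:,2]))
cv2.imwrite("pics/t2c.png",cv2.resize(cv2.imread("pics/t2.png")[100:270,180:500],None,fx=2.4,fy=2.4))
E
```

```text
gripped w 0.733 F 44.3 t 22.1 f [-0.3  0.2  5.7]
lifted w 0.736 F 44.1 t 23.1 f [ 0.5 -0.4 -1.3]
over w 0.733 F 44.0 t 25.6 f [ 0.4 -0.  -1. ]
low w 0.735 F 44.0 t 26.7 f [-0.5 -0.3 -0.3]
down w 0.738 F 44.7 t 27.5 f [-3.2 -1.7  5.4]
open w 0.999 F 0.0 t 28.0 f [ 0.3 -0.1  0. ]
core 5304 [ 0.5199 -0.3644] [0.123 0.042 0.013] 0.15687473445428196
gripped w 0.381 F 49.7 t 35.8 f [-0.6 -1.8  4.2]
lifted w 0.375 F 49.8 t 36.7 f [-0.3  0.3 -2.1]
over w 0.384 F 49.8 t 38.1 f [-0.  -0.8 -2.5]
low w 0.379 F 49.8 t 39.0 f [-0.3 -0.5 -3.6]
down w 0.379 F 49.8 t 39.7 f [-0.2 -0.8 -2.8]
open w 0.619 F 0.0 t 40.2 f [-0.3  0.3 -0.3]
plate 11637 [ 0.5186 -0.3668] [0.165 0.064 0.026] 0.11997944772021939
matplate [array([0.4798, 0.3465]), np.float64(0.1637), np.float64(0.0663), np.float64(-0.1092)] 0.05957407708324043
```

View pics/t2c.png

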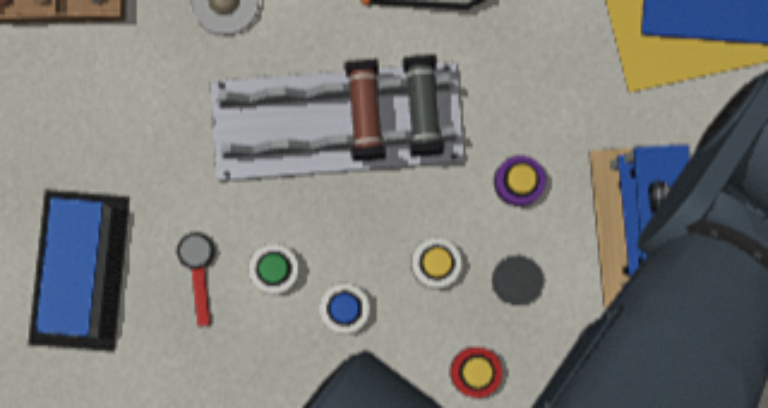

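Core2 is in V1 at crop (366,108), and plate2 lies on the mat, aligned. I'll carry on with plate1, core1, plate0 and core0, guarding each step.

```bash
python3 - <<'E'
from h import *
def step():
    r=see_plate(.122)
    if not ok(r,.164,.064): return print("bad")
    pick(r[0]+OFF,r[3],.102,40,.26)
    if m.current_grip_width()<.6: return print("lost")
    place(MAT,MY,.097,.31,1.0)
    r=see_core(.087)
    if not ok(r,.124,.042): return print("bad")
    pick(r[0]+OFF+[.001,0],r[3],.070,50,.25)
    if m.current_grip_width()<.3: return print("lost")
    place(V(2),BY,.0425,.25,.62)
    see_plate(.066)
step()
im,W=snap("top","t3")
for z in(.059,.115):
    k=big(box(W,.35,.6,.24,.46,z-.012,z+.014));print("matplate",k.sum(),[np.round(x,4) for x in rect(W[k][:,:2])],np.median(W[k][:,2]))
cv2.imwrite("pics/t3c.png",cv2.resize(cv2.imread("pics/t3.png")[100:270,180:500],None,fx=2.4,fy=2.4))
E
```

```text
plate 11615 [ 0.5183 -0.3667] [0.164 0.064 0.025] 0.1199729202813445
gripped w 0.732 F 44.1 t 48.8 f [-0.8  0.   5.1]
lifted w 0.739 F 44.0 t 49.8 f [ 1.  -0.2 -2.4]
over w 0.733 F 44.0 t 52.3 f [-0.8  0.3 -1.1]
low w 0.737 F 44.0 t 53.2 f [-0.1  0.3 -1.4]
down w 0.735 F 44.4 t 54.0 f [-2.6 -1.5  2.3]
open w 1.0 F 0.0 t 54.5 f [ 0.5 -0.2  0.5]
core 5289 [ 0.52   -0.3638] [0.123 0.042 0.045] 0.10088488741709953
gripped w 0.38 F 49.8 t 62.3 f [-0.7 -0.1  5.1]
lifted w 0.379 F 49.8 t 63.3 f [ 0.5 -0.  -2.4]
over w 0.381 F 49.8 t 64.9 f [-0.2  0.2 -2.6]
low w 0.381 F 49.8 t 65.8 f [ 0.1 -0.1 -2.2]
down w 0.379 F 49.7 t 66.5 f [-0.2 -0.  -2.4]
open w 0.621 F 0.0 t 67.1 f [ 0.2  0.1 -1.1]
plate 11561 [ 0.5199 -0.3637] [0.163 0.064 0.051] 0.06399152887914353
matplate 247 [array([0.4803, 0.321 ]), np.float64(0.1486), np.float64(0.0152), np.float64(-0.106)] 0.0592768746322037
matplate 1336 [array([0.48  , 0.3468]), np.float64(0.1639), np.float64(0.0657), np.float64(-0.1003)] 0.11552639067998144
```

View pics/t3c.png

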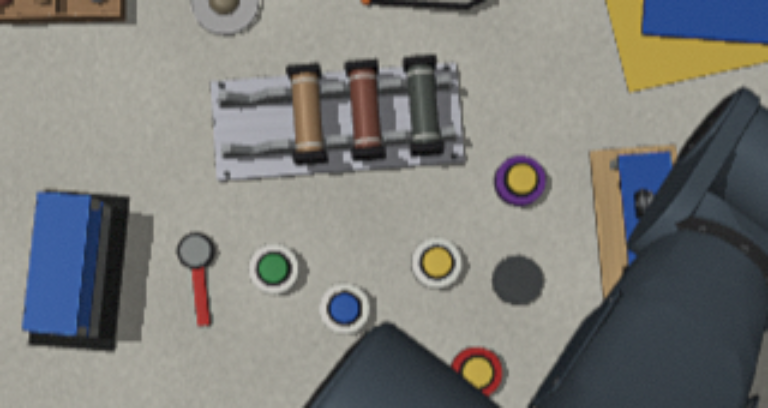

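The tan core is in V2 at crop (307,112), and two plates are piled squarely. Last are plate0 and core0.

```bash
python3 - <<'E'
from h import *
def step():
    r=see_plate(.066)
    if not ok(r,.164,.064): return print("bad")
    pick(r[0]+OFF,r[3],.046,40,.26)
    if m.current_grip_width()<.6: return print("lost")
    place(MAT,MY,.153,.31,1.0)
    r=see_core(.031)
    if not ok(r,.124,.042): return print("bad")
    pick(r[0]+OFF+[.001,0],r[3],.0145,50,.25)
    if m.current_grip_width()<.3: return print("lost")
    place(V(3),BY,.0425,.25,.62)
step()
view([.66,.017,.06],.06,.35)
im,W=snap("wrist","w_b2")
h=box(W,.55,.8,-.2,.2,.045,.1)
for k_ in range(4):
    v=V(k_); k=big(h&(np.abs((W[...,0]-v[0])*-np.sin(BY)+(W[...,1]-v[1])*np.cos(BY))<.025)); k=big(k&(im.max(-1)<255)&(np.nan_to_num(W[...,2])>.064)); r=rect(W[k][:,:2]); print(k_,np.round(r[0]-v,4),np.round(r[1:],4),np.percentile(W[k][:,2],[50,95]))
view([.47,.0,.03],.0,.35); im,W=snap("wrist","w_btn")
for n in("blue_top","yellow_top","green_top"): print(n,[(np.round(r["at"],3).tolist(),round(r["confidence"],2)) for r in m.look_for("wrist",n)])
m.move_ptp([.35,0,.4],rot(np.pi)); im,W=snap("top","t4")
k=big(box(W,.35,.6,.24,.46,.16,.19));print("matplate",k.sum(),[np.round(x,4) for x in rect(W[k][:,:2])],np.median(W[k][:,2]))
hsv=cv2.cvtColor(im,cv2.COLOR_RGB2HSV)
cv2.imwrite("pics/t4c.png",np.vstack([cv2.resize(cv2.imread("pics/t4.png")[100:270,180:500],(565,300)),cv2.resize(cv2.imread("pics/w_b2.png")[:340],(565,300))]))
cv2.imwrite("pics/btn.png",cv2.imread("pics/w_btn.png"))
E
```

```text
plate 11559 [ 0.5199 -0.3638] [0.163 0.064 0.05 ] 0.06398451537512242
gripped w 0.736 F 44.1 t 75.9 f [-0.9 -0.2  6.5]
lifted w 0.738 F 44.0 t 77.2 f [-0.3  0.4 -2.1]
over w 0.733 F 44.0 t 79.7 f [-1.  -0.6 -0.8]
low w 0.735 F 44.1 t 80.3 f [-0.5  0.2 -1. ]
down w 0.736 F 44.2 t 81.1 f [-0.2 -0.1  0.1]
open w 1.001 F 0.0 t 81.6 f [ 0.5  0.4 -0.5]
core 5360 [ 0.5131 -0.3605] [0.123 0.042 0.002] 0.0448989123414288
gripped w 0.38 F 49.8 t 89.5 f [-0.5  0.5  5.9]
lifted w 0.383 F 49.8 t 90.8 f [-0.9  0.5 -1.9]
over w 0.382 F 49.7 t 92.9 f [ 0.1  0.6 -3.3]
low w 0.384 F 49.8 t 93.7 f [ 0.4 -0.1 -1.6]
down w 0.383 F 49.8 t 94.5 f [ 0.3  0.5 -1.4]
open w 0.624 F 0.0 t 95.0 f [0.4 0.2 1.2]
0 [-0.0018  0.001 ] [0.1196 0.0419 0.0546] [0.07205352 0.07728718]
1 [-0.0017  0.0011] [0.1196 0.0414 0.053 ] [0.07203865 0.07742764]
2 [-0.0011  0.0006] [0.1197 0.0421 0.0582] [0.07204775 0.07736529]
3 [-0.0007 -0.    ] [0.1197 0.0418 0.0556] [0.07207656 0.07736543]
blue_top [([0.42, 0.016, 0.035], 0.87)]
yellow_top [([0.339, -0.15, 0.038], 0.89), ([0.474, -0.101, 0.034], 0.83), ([0.574, -0.21, 0.036], 0.75), ([0.422, 0.014, 0.035], 0.23)]
green_top [([0.47, 0.101, 0.039], 0.74), ([0.478, 0.193, 0.01], 0.16)]
matplate 1466 [array([0.4802, 0.3462]), np.float64(0.1644), np.float64(0.0653), np.float64(-0.092)] 0.17154567959524675
```

View pics/t4c.png

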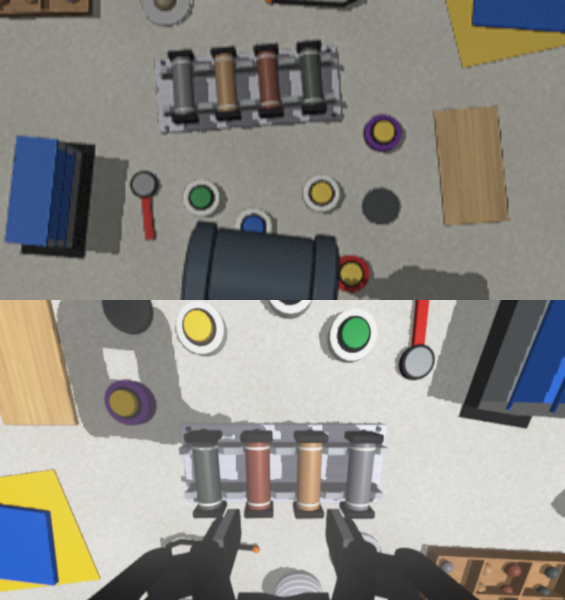

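View pics/btn.png

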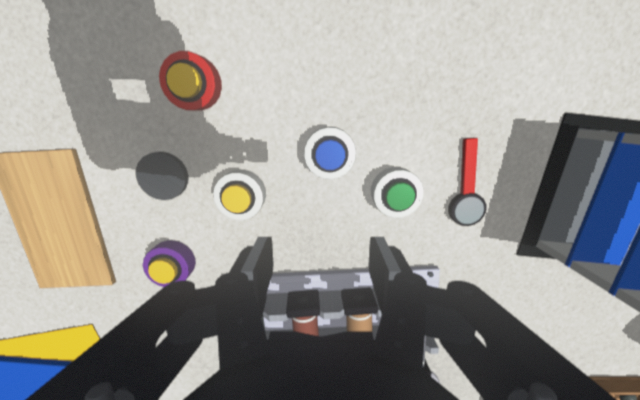

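All four cores are seated, with axes within about 0.005 rad of the bench, and the pile is neat. The white-pod buttons in the wrist picture are blue (330,154), yellow (237,198) and green (401,195). I'll press them in order, re-finding each one first.

```bash
python3 - <<'E'
from h import *
m.set_gripper(0.0,20)
P=dict(blue_top=[.421,.016],yellow_top=[.474,-.102],green_top=[.470,.100])
for n,p in P.items():
    view([*p,.035],0,.3); m.dwell(.2); snap("wrist"); L=[r for r in m.look_for("wrist",n) if np.hypot(*(np.array(r["at"][:2])-p))<.06]
    print(n,[(np.round(r["at"],3).tolist(),round(r["confidence"],2)) for r in L])
    if not L: print("none"); break
    q=np.array(L[0]["at"][:2]); 
    if np.hypot(*(q-p))>.02: print("moved"); break
    go([*q,.10],0); m.move_l([*q,.042],max_speed=.15); m.dwell(.2); f0=m.current_force()[2]
    z=.040
    while z>.026:
        z-=.001; m.move_l([*q,z],max_speed=.03); f=m.current_force()[2]-f0
        if f>9: break
    m.dwell(.2); print("z",z,m.current_ee_pos()[2],"f",f,m.current_force()[2]-f0)
    m.move_l([*q,.10],max_speed=.1); m.dwell(.2)
print(m.current_time())
E
```

```text
blue_top [([0.418, 0.015, 0.036], 0.73)]
z 0.02899999999999999 0.02971688906426536 f 22.71868591937884 23.143916273455314
yellow_top [([0.472, -0.104, 0.036], 0.57)]
z 0.02899999999999999 0.029786625430877137 f 19.088520744806626 19.116500082078137
green_top [([0.469, 0.101, 0.04], 0.67)]
z 0.02899999999999999 0.029798170284462026 f 18.008377853992858 19.29695567141287
125.7167
```

```bash
python3 - <<'E'
from h import *
m.move_ptp([.18,.52,.3],rot(np.pi-.34)); im,W=snap("top","t5")
h=box(W,.55,.8,-.2,.2,.064,.1)
for k_ in range(4):
    v=V(k_); k=big(h&(np.abs((W[...,0]-v[0])*-np.sin(BY)+(W[...,1]-v[1])*np.cos(BY))<.027)); r=rect(W[k][:,:2]); print(k_,np.round(r[0]-v,4),np.round(r[1:],3))
k=big(box(W,.35,.6,.24,.46,.16,.19));print("matplate",k.sum(),[np.round(x,4) for x in rect(W[k][:,:2])],np.median(W[k][:,2]))
cv2.imwrite("pics/t5c.png",cv2.resize(cv2.imread("pics/t5.png")[100:270,180:500],None,fx=2.4,fy=2.4))
E
```

```text
0 [0.0029 0.0016] [0.121 0.039 0.055]
1 [0.0023 0.    ] [0.12  0.041 0.036]
2 [0.0029 0.0016] [0.121 0.04  0.065]
3 [0.003  0.0006] [0.12  0.041 0.057]
matplate 1469 [array([0.4802, 0.3468]), np.float64(0.1641), np.float64(0.0664), np.float64(-0.1133)] 0.17151607516426043
```

View pics/t5c.png

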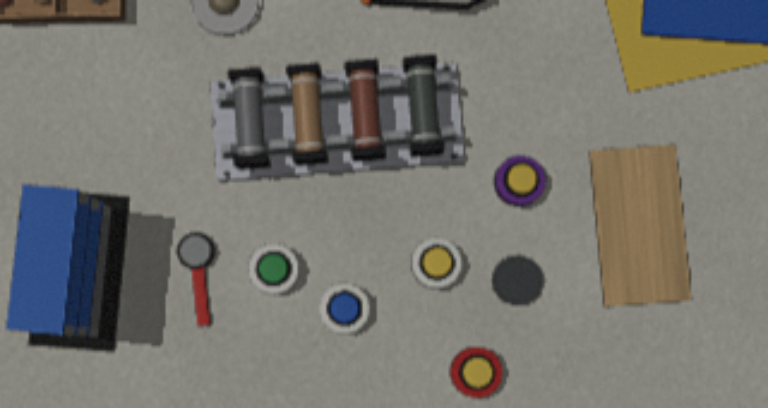

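The final picture shows four cores seated at crop (248–423, 110), the plates piled on the mat at (60,265), the buttons up, and the loupe and disc in place.

```bash
python3 -c "
from bench import manip
print(manip.sign_off())"
```

```text
the job is handed in; nothing more can be done
None
```

I handed the job in: all four cores are seated in their own Vs, the three plates are in one neat pile in the middle of the mat, and blue, yellow and green were each pressed fully down in that order and released; the hand-in returned no verdict.

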